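Shift the thread winder to its third ratio

TASK

The hand-cranked thread winder on the desk needs shifting to its third ratio, the one marked with three pips on the dial. Press the round clutch button so that it pops up and the drive is disengaged; then pull the sprung selector handle up, turn it until its pointed nose is at the three pips, let it drop fully into that notch, and press the clutch button again so that it locks down. Never touch the selector while the clutch button is down, and leave the bobbin holder, the pliers and the marker where they lie.

Things in the scene. Friction and masses are not known exactly. Their poses are not given: they have to be found in the camera images.
- winder: Heavy grey gearbox of a hand-cranked thread winder, fixed: 130 (x) by 170 (y) by 60 mm high, flange 150 by 186 mm. A spindle with a spool sticks out 55 mm at its +y end, a small fixed crank 46 mm at its -y end, both lower than the top. Origin at the centre of its underside. On top: the selector at (0, +38) mm on a round dial plate, the clutch button at (0, -56) mm.
- selector: Black bar handle, one end pointed (the nose, bright line on top), one square: 79 mm long, 18 mm wide, 30 mm high; when down its underside is 74 and its top 104 mm above the desk. Origin on the turning axis, 60 mm above the desk when down; x towards the nose. A pin under it, 28 mm from the axis, drops into notches of a steel ring (radius 34 mm, top 71 mm above the desk): keep fingertips above it.
- selector_grip (a point): Point on the selector's turning axis inside the bar, 6 mm below its top and 98 mm above the desk when it is down: a good place for the TCP when gripping the bar across its sides from above (fingertips then stay 8 mm clear of the ring). Moves up with the handle.
- selector_nose (a point): Tip of the pointed nose at the bar's top, 40 mm from the turning axis.
- sel_lift (a joint): How far the selector is pulled up: 0 (down in a notch) to 0.014 m. A spring pulls it down, about 5 N at 0 and 10 N at 0.014. The pin clears the ring from about 0.008 up; let go between two notches the handle stays about 0.007 up, resting on the ring.
- sel_turn (a joint): Turn of the selector, counter-clockwise from above. Notches at 0 (one pip), 0.698 (two), 1.396 (three) and 2.094 rad (four pips), with stops just beyond the end ones; play in a notch about 0.06 rad each way. Turns easily when pulled up. It starts in or between the notches of one and two pips.
- mark_1 (a point): The single raised pip on the dial, 47 mm from the turning axis, at 60 degrees clockwise from the housing's +x.
- mark_2 (a point): Middle of the two pips, 47 mm from the turning axis.
- mark_3 (a point): Middle of the three pips, 47 mm from the turning axis, at 20 degrees counter-clockwise from the housing's +x: the nose must point here.
- mark_4 (a point): Middle of the four pips, 47 mm from the turning axis.
- clutch (a joint): How far the clutch button is down: 0 (up, drive disengaged) to 0.021 m (hard stop). Push-push latch: pressed to the stop (at least 0.020), held there for about 0.2 s and let go, it toggles between up (0) and locked down (about 0.013). Pressing takes about 1 N at the top, 3 N near the stop, briefly up to 5 N when pressed briskly. It starts locked down.
- clutch_top (a point): Centre of the clutch button's top face: a black round cap 34 mm across with a steel disc in the top, 88.5 mm above the desk when up, 75.5 mm when locked down, 67.5 mm at the stop; moves with the button.
- bobbin: Loose thread bobbin holder, 112 x 42 x 22 mm, lying on the desk to the right of the winder; a bystander.
- pliers: Loose red-handled pliers, 114 x 35 x 10 mm, lying to the left of the winder; a bystander.
- marker: Loose felt marker, 132 x 15 x 15 mm, lying to the left of the winder; a bystander.
- task_lamp: Black desk lamp, fixed, right of the work: base about 0.15 m across, a slanting arm and a long head more than 0.35 m up. An obstacle only: an arm that comes from the right should pass on its near side, within 0.5 m of the robot's base axis until it is left of y = -0.1. Origin at the foot.

How it is judged:
On the way, in this order (a step that is already met when the one before it is completed fails the run):
1. the clutch button has popped up (value of joint clutch below 0.003 m), for 0.2 s.
2. the selector is down in the notch of three pips while the clutch button is still up (value of joint sel_turn between 1.296 and 1.496 rad and value of joint each of sel_lift, clutch below 0.003 m), for 0.2 s.
At the end, for the whole second after the job is handed in: The selector is down (less than 3 mm up) in the three-pip notch (1.396 rad, within 0.1), and the clutch button is locked down again (10.5 to 17 mm down) (value of joint sel_turn between 1.296 and 1.496 rad and value of joint sel_lift below 0.003 m and value of joint clutch between 0.0105 and 0.017 m); the robot touches nothing.
It fails at once if the selector is touched while the clutch button is down (value of joint clutch above 0.005 m and contact force between any of the fingers, the arm and selector above 1 N).
It fails at once if the bobbin holder is moved more than 30 mm (distance of bobbin from where it was at the start of the episode above 0.03 m).
It fails at once if the pliers are moved more than 30 mm (distance of pliers from where it was at the start of the episode above 0.03 m).
It fails at once if the marker is moved more than 30 mm (distance of marker from where it was at the start of the episode above 0.03 m).
It also fails if it takes over 58 s, if anything falls off the work surface, if the arm or the gripper's body presses on something with over 40 N, if the wrist force passes 120 N, or if a joint passes its speed limit or range.

ROBOT

A 7-joint arm with a two-finger parallel gripper is mounted at the origin on a cart in front of the work surface, level with it; the furniture and walls round the work are solid. World frame = base frame: x ahead of the robot, y to its left, z up, the work surface at z = 0. Lengths are in m, angles in rad, forces in N, time in s.
With the tool pointing down it reaches from about 0.425 to 0.875 m from the base axis. Payload 8.4 kg.
Tool frame: the origin (TCP) lies between the finger pads, 19 mm behind the fingertips; this is the grasp point; z points along the fingers, y is the line along which they close (so a half turn about z gives the same grasp; the last joint's range is limited). The gripper opens to 87 mm and grips with 3 to 60 N. Pads are 19 mm wide; open, the fingers measure 117 mm over their backs; the gripper's body (75 mm by 190 mm) begins 51 mm behind the grasp point.
Start: joints at [1.245, 0.333, 0.04, 1.465, -0.013, 1.343, -0.059], TCP at [0.146, -0.633, 0.241] pointing down, gripper open.
Joint ranges: [-2.58, 2.58], [-0.38, 2.09], [-1.3, 1.39], [0.25, 2.4], [-1.5, 4.64], [0.08, 2.09], [-2.65, 2.65]. Speed limits (rad/s): [2.22, 2.22, 2.79, 2.79, 3.14, 3.14, 3.14].

INTERFACE

Orientations are given as [roll, pitch, yaw] about the fixed x, y, z axes, in that order (R = Rz(yaw) Ry(pitch) Rx(roll)).
In Python, from cell import r gives the robot as it stands.
- The arm moves only by the tool jog_arm, never from a script. Its argument "commands" is text: rows parted by semicolons, each of 7 numbers parted by spaces: the shift along the tool's x, y, z in mm, then the turn, a rotation vector about the tool's x, y, z in rad, then the finger opening in mm, from 0 to 87. A call has 1 to 5 rows; each row is the pose to reach, as a shift and turn from the pose commanded when the call began, along the tool's axes at that moment; what a row does not reach only later rows make up. A row lasts 1/10 s, in which the tool goes at most 50 mm and 8.59 degrees, less where a joint would pass 70% of its speed; a pose out of reach is approached as far as the arm can. A call with a gripper value outside its range is refused whole. The fingers move at their own pace and stop on an object; "newtons" is the grip in N (left out, the last holds). Time passes only in rows, so rows that repeat a pose let the fingers close. It gives the time, the measured TCP pose, the force, the opening and the grip force at its end, in the units of the state.
- r.observe(): the state, without advancing time (a new reading comes with each control period).
- r.read_camera(name): name is "side" or "top"; returns a dict with "frame" (384x512x3 uint8, red, green, blue), "fx", "fy", "cx", "cy" (pixels), "k1" (the pictures are not rectified: a ray, as slopes to the right and down, at radius r is drawn at 1 + k1 r^2 times it, then the intrinsics apply), "extrinsics" (4x4, takes a point from camera to world coordinates). Camera axes: x right, y down, z forward; pixel columns grow to the right and rows downward; lengths in m; the calibration is good to about 2 mm. A picture is of the moment at which its call begins. There is no depth.
- r.close_job(): hands the job in; it is judged then, once.
The state is a dict: "time": time; "joint_pos": joint angles; "dq": joint speeds; "joint_efforts": joint torques, N m; "tcp_pos": TCP position; "eef_rot": TCP orientation; "ft_force": force on the tool from outside, world axes, zero at the start; "wrist_torque": the same for the moment, N m; "grip_width": finger opening in m; "grasp_force": force on a finger pad.
Only numpy, scipy, OpenCV 4.12 (cv2) and the standard library are available. Lean on these libraries where they do the work, as an engineer would, in place of code of your own. Each camera call takes 0.05 s, during which the arm holds its last target. There are 200 camera calls.

## Working session

There is one attempt and no reset: what is moved stays moved. The work goes in short steps, Python scripts to look and compute and a tool call to move; the robot and the scene stay as the last step left them, time stands still between calls to the robot, and variables do not carry over. Pictures are saved under pics/ and viewed, at most 10 in all, crops included, and the job is handed in when it is done.

Besides the shell and the picture viewer there is one more tool, called after "Call:" by a JSON object that holds its "fn" and its "kwargs", one argument or row to a line. jog_arm: Moves the arm, as the interface text tells. Its arguments: {"type":"object","properties":{"commands":{"type":"string"},"newtons":{"type":"number"}},"required":["commands"]}

```bash
mkdir -p pics
python3 - <<'E'
from cell import r
import cv2
for n in("top","side"):
    c=r.read_camera(n); cv2.imwrite(f"pics/{n}0.png",c["frame"][:,:,::-1]); print(n,c["fx"],c["fy"],c["cx"],c["cy"],c["k1"],c["extrinsics"].round(4).tolist())
s=r.observe();print(s["time"],s["tcp_pos"],s["eef_rot"])
E
```

```text
top 423.17068410738534 423.17068410738534 256.4212070072497 191.19830995391874 -0.07199038193575982 [[0.0517, -0.9737, 0.222, 0.1999], [-0.9987, -0.0501, 0.0131, 0.0629], [-0.0017, -0.2223, -0.975, 1.5392], [0.0, 0.0, 0.0, 1.0]]
side 397.20271003315963 397.20271003315963 260.9010176609193 192.44721215902157 -0.04193494227313593 [[0.9961, -0.0545, 0.0692, 0.4392], [-0.088, -0.5782, 0.8111, -0.8352], [-0.0042, -0.8141, -0.5807, 0.7115], [0.0, 0.0, 0.0, 1.0]]
0.1 [ 0.14605248 -0.63297881  0.24044581] [-3.14013645e+00  1.24741963e-04  2.26783930e-01]
```

View pics/top0.png

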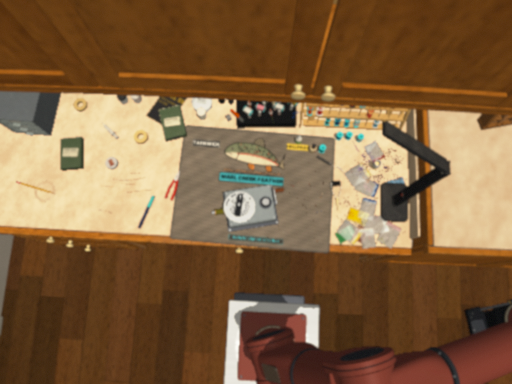

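View pics/side0.png

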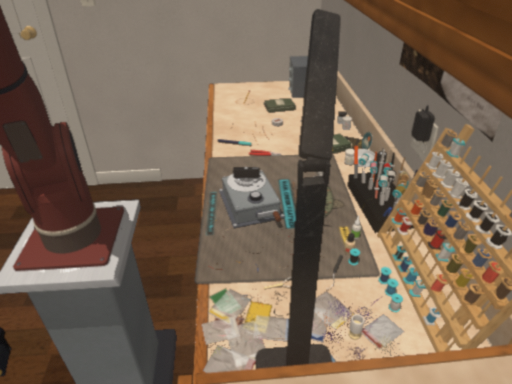

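The top view shows the winder near (250,207), with the dial at about (239,205) and the button at about (266,202). In the side view the selector is near (246,173) and the button near (256,197). I'll zoom in on both.

Run:
```python
import cv2,numpy as np
a=cv2.imread("pics/top0.png")[175:240,205:290]; b=cv2.imread("pics/side0.png")[155:230,210:300]
a=cv2.resize(a,None,fx=8,fy=8,interpolation=cv2.INTER_CUBIC); b=cv2.resize(b,None,fx=8,fy=8,interpolation=cv2.INTER_CUBIC)
cv2.imwrite("pics/ta.png",a);cv2.imwrite("pics/sb.png",b)
```

```text
(no output)
```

View pics/ta.png

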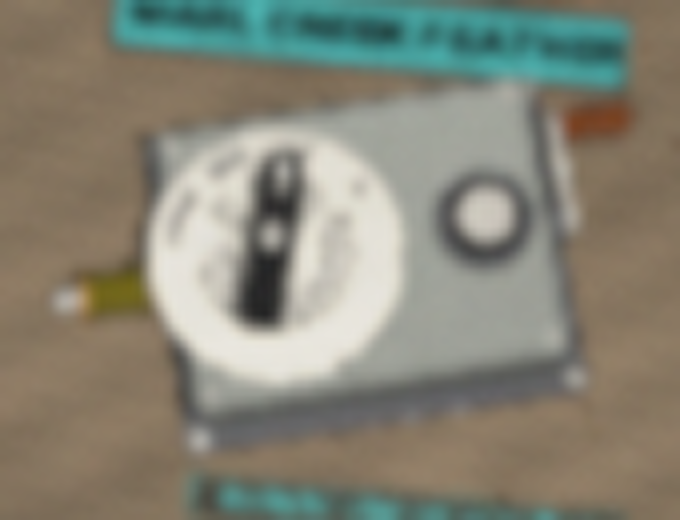

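View pics/sb.png

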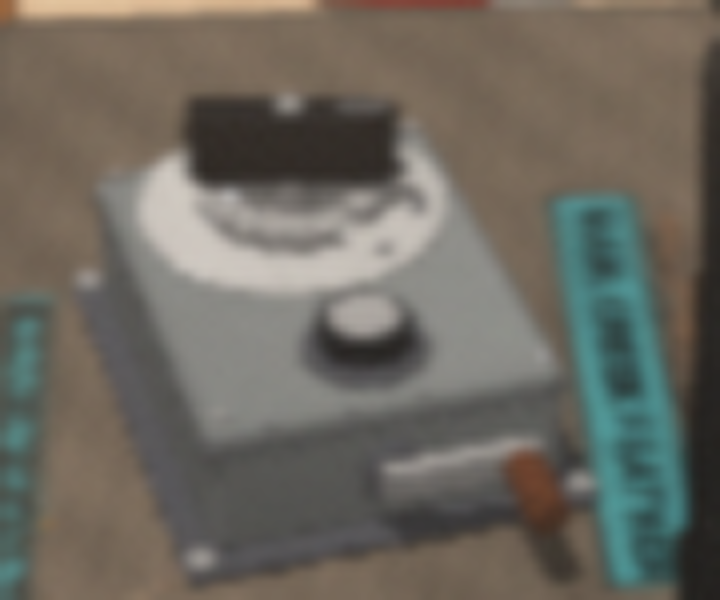

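The crops show the button top at (487,213) in top and (363,315) in side, and the selector axis dot at (272,236) in top and (289,103) in side. The nose tip is at about (288,150) in top. The pips are: one at (360,187), three at (228,160), four at (182,218).

```bash
cat > h.py <<'E'
import cv2,numpy as np
from cell import r
def at(c,px,z):
    K=np.array([[c["fx"],0,c["cx"]],[0,c["fy"],c["cy"]],[0,0,1.]])
    p=cv2.undistortPoints(np.array([[px]],float),K,np.array([c["k1"],0,0,0]))[0,0]
    E=c["extrinsics"]; d=E[:3,:3]@[*p,1]; o=E[:3,3]
    return (o+d*(z-o[2])/d[2])
def uc(u,off,s=8): return [(u[0]+.5)/s-.5+off[0],(u[1]+.5)/s-.5+off[1]]
E
python3 - <<'E'
from h import *
t=r.read_camera("top");s=r.read_camera("side")
T=lambda u,z:at(t,uc(u,(205,175)),z).round(4)
S=lambda u,z:at(s,uc(u,(210,155)),z).round(4)
print("btn",T((487,213),.0755),S((363,315),.0755))
print("axis",T((272,236),.104),S((289,103),.104))
n=T((288,150),.104)-T((272,236),.104);print("nose yaw",np.degrees(np.arctan2(n[1],n[0])),np.linalg.norm(n))
a=T((272,236),.104)
for m in((360,187),(228,160),(182,218)):
    v=T(m,.064)-a;print("mark",np.degrees(np.arctan2(v[1],v[0])),np.linalg.norm(v))
d=a-T((487,213),.0755);print("house yaw",np.degrees(np.arctan2(d[1],d[0]))-90,np.linalg.norm(d[:2]))
d=S((289,103),.104)-S((363,315),.0755);print("house yaw",np.degrees(np.arctan2(d[1],d[0]))-90,np.linalg.norm(d[:2]))
E
```

```text
btn [0.4986 0.049  0.0755] [0.4981 0.0476 0.0755]
axis [0.4779 0.1415 0.104 ] [0.4788 0.1414 0.104 ]
nose yaw -6.8486722882935105 0.03857525113333677
mark -48.04837494029827 0.06238076626653444
mark 30.117895424740183 0.0621984726500579
mark 72.0899449728569 0.060114307781093196
house yaw 12.614039953601264 0.0947878684220718
house yaw 11.62673982221311 0.09576497271967449
```

The button is at (0.498, 0.048) and the selector axis at (0.478, 0.141). The housing yaw is about 12°. The nose is at about -7° and needs to be at about 32°. First I'll pull the arm in, then swing it across on the near side of the lamp.

Call:
{"fn": "jog_arm", "kwargs": {
  "commands": "26 -182 0 0 0 0.35 0;26 -182 0 0 0 0.35 0;26 -182 0 0 0 0.35 0;26 -182 0 0 0 0.35 0;26 -182 0 0 0 0.35 0",
  "newtons": 20
}}

```text
time: 0.7
tcp_pos: [0.1304, -0.4467, 0.2415]
eef_rot: [-3.141, -0.0, -0.122]
ft_force: [-0.3, -0.6, -0.0]
grip_width: 0.0548
grasp_force: 0.0
```

Call:
{"fn": "jog_arm", "kwargs": {
  "commands": "174 -139 0 0 0 0 0;174 -139 0 0 0 0 0;174 -139 0 0 0 0 0;174 -139 0 0 0 0 0;174 -139 0 0 0 0 0"
}}

```text
time: 1.2
tcp_pos: [0.3243, -0.331, 0.2415]
eef_rot: [-3.141, -0.001, -0.118]
ft_force: [-0.6, 0.1, -1.4]
grip_width: 0.0151
grasp_force: 0.0
```

Call:
{"fn": "jog_arm", "kwargs": {
  "commands": "93 -194 0 0 0 0 0;93 -194 0 0 0 0 0;93 -194 0 0 0 0 0;93 -194 0 0 0 0 0;93 -194 0 0 0 0 0"
}}

```text
time: 1.7
tcp_pos: [0.4393, -0.1477, 0.2416]
eef_rot: [-3.14, -0.002, -0.117]
ft_force: [0.4, -0.9, -0.7]
grip_width: 0.0005
grasp_force: 0.0
```

Call:
{"fn": "jog_arm", "kwargs": {
  "commands": "35 -201 80 0 0 0 0;35 -201 80 0 0 0 0;35 -201 80 0 0 0 0;35 -201 80 0 0 0 0;35 -201 80 0 0 0 0"
}}

```text
time: 2.2
tcp_pos: [0.4962, 0.0475, 0.1599]
eef_rot: [-3.139, 0.001, -0.118]
ft_force: [0.3, -0.4, 0.5]
grip_width: 0.0005
grasp_force: 0.0
```

Call:
{"fn": "jog_arm", "kwargs": {
  "commands": "2 0 20 0 0 0 0;2 0 40 0 0 0 0;2 0 55 0 0 0 0;2 0 62 0 0 0 0;2 0 62 0 0 0 0"
}}

```text
time: 2.7
tcp_pos: [0.4976, 0.0423, 0.0985]
eef_rot: [-3.141, 0.002, -0.124]
ft_force: [-0.8, 0.0, 0.2]
grip_width: 0.0002
grasp_force: 0.0
```

Run:
```python
from h import *
t=r.read_camera("top")["frame"];s=r.read_camera("side")["frame"]
f=lambda i:cv2.resize(i,None,fx=6,fy=6,interpolation=cv2.INTER_CUBIC)[:,:,::-1]
cv2.imwrite("pics/c.png",np.hstack([f(t[165:240,220:285]),f(s[150:225,215:283])]))
```

```text
(no output)
```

View pics/c.png

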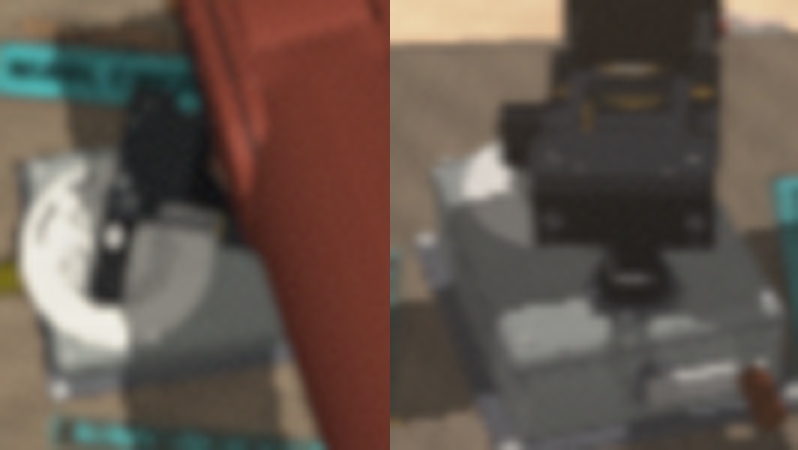

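The picture shows the closed fingertips just above the button, at about (630,290) in the side half. The selector is clear of the fingers. I'll correct 5 mm in y and press slowly.

Call:
{"fn": "jog_arm", "kwargs": {
  "commands": "0 -5 0 0 0 0 0;0 -5 4 0 0 0 0;0 -5 8 0 0 0 0;0 -5 11 0 0 0 0;0 -5 12 0 0 0 0"
}}

```text
time: 3.3
tcp_pos: [0.4988, 0.0476, 0.0872]
eef_rot: [-3.141, -0.0, -0.123]
ft_force: [0.7, 0.6, 2.3]
grip_width: 0.0005
grasp_force: 1.2
```

Call:
{"fn": "jog_arm", "kwargs": {
  "commands": "0 0 1 0 0 0 0;0 0 2 0 0 0 0;0 0 2 0 0 0 0;0 0 2 0 0 0 0;0 0 2 0 0 0 0"
}}

```text
time: 3.8
tcp_pos: [0.4989, 0.0476, 0.0866]
eef_rot: [3.141, -0.001, -0.123]
ft_force: [-3.9, -0.2, 15.9]
grip_width: 0.0004
grasp_force: 8.3
```

The force is 16 N, so the button is at the stop. Now I'll release upward.

Call:
{"fn": "jog_arm", "kwargs": {
  "commands": "0 0 -8 0 0 0 0;0 0 -20 0 0 0 0;0 0 -35 0 0 0 0;0 0 -60 0 0 0 0;0 0 -80 0 0 0 0"
}}

```text
time: 4.3
tcp_pos: [0.4985, 0.0474, 0.1672]
eef_rot: [-3.142, -0.0, -0.123]
ft_force: [0.3, -0.3, -0.6]
grip_width: 0.0004
grasp_force: 0.0
```

Call:
{"fn": "jog_arm", "kwargs": {
  "commands": "-32 -91 -20 0 0 0 60;-32 -91 -20 0 0 0 60;-32 -91 -20 0 0 0 60;-32 -91 -20 0 0 0 60;-32 -91 -20 0 0 0 60"
}}

```text
time: 4.8
tcp_pos: [0.478, 0.1405, 0.1854]
eef_rot: [3.141, 0.0, -0.124]
ft_force: [0.2, -1.0, -0.2]
grip_width: 0.0325
grasp_force: 0.0
```

Run:
```python
from h import *
t=r.read_camera("top")["frame"];s=r.read_camera("side")["frame"]
f=lambda i:cv2.resize(i,None,fx=6,fy=6,interpolation=cv2.INTER_CUBIC)[:,:,::-1]
cv2.imwrite("pics/d.png",np.hstack([f(t[165:240,220:285]),f(s[150:225,215:283])]))
```

```text
(no output)
```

View pics/d.png

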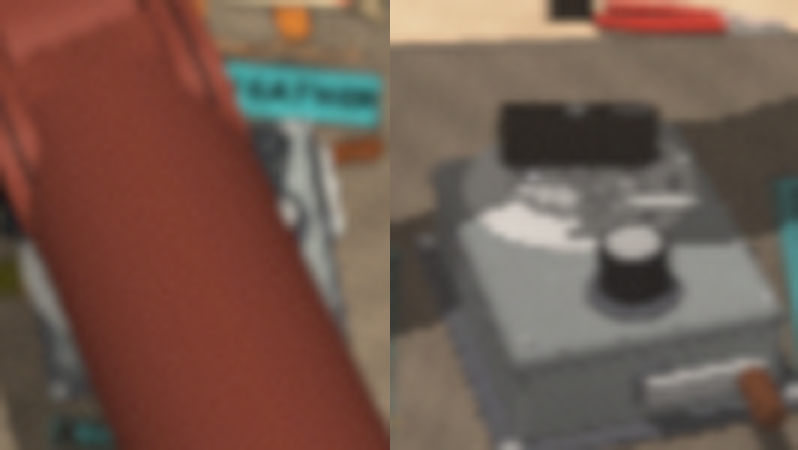

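The button top has risen to (633,243) in the side half, so the clutch has popped up. I'll descend on the selector with the fingers open.

Call:
{"fn": "jog_arm", "kwargs": {
  "commands": "0 -1 0 0 0 0 60;0 -1 20 0 0 0 60;0 -1 45 0 0 0 60;0 -1 70 0 0 0 60;0 -1 84 0 0 0 60"
}}

```text
time: 5.4
tcp_pos: [0.4773, 0.1418, 0.0994]
eef_rot: [3.141, 0.002, -0.124]
ft_force: [-0.4, 0.1, -0.2]
grip_width: 0.0596
grasp_force: 0.0
```

Call:
{"fn": "jog_arm", "kwargs": {
  "commands": "0 0 2 0 0 0 10;0 0 2 0 0 0 10;0 0 2 0 0 0 10;0 0 2 0 0 0 10;0 0 2 0 0 0 10",
  "newtons": 25
}}

```text
time: 5.9
tcp_pos: [0.4785, 0.1427, 0.1]
eef_rot: [-3.141, -0.001, -0.123]
ft_force: [0.3, 0.1, -1.1]
grip_width: 0.028
grasp_force: 0.0
```

Call:
{"fn": "jog_arm", "kwargs": {
  "commands": "0 0 0 0 0 0 10;0 0 0 0 0 0 10;0 0 0 0 0 0 10"
}}

```text
time: 6.2
tcp_pos: [0.4781, 0.1407, 0.0998]
eef_rot: [3.139, 0.0, -0.125]
ft_force: [-3.0, -7.1, 8.6]
grip_width: 0.0181
grasp_force: 25.0
```

Gripped at 18 mm. Now lift.

Call:
{"fn": "jog_arm", "kwargs": {
  "commands": "0 0 -3 0 0 0 10;0 0 -6 0 0 0 10;0 0 -9 0 0 0 10;0 0 -12 0 0 0 10;0 0 -12 0 0 0 10",
  "newtons": 40
}}

```text
time: 6.7
tcp_pos: [0.4779, 0.1406, 0.1107]
eef_rot: [3.139, 0.0, -0.125]
ft_force: [2.9, -5.3, -8.8]
grip_width: 0.0176
grasp_force: 40.0
```

Call:
{"fn": "jog_arm", "kwargs": {
  "commands": "0 0 0 0 0 -0.12 10;0 0 0 0 0 -0.24 10;0 0 0 0 0 -0.36 10;0 0 0 0 0 -0.48 10;0 0 0 0 0 -0.58 10"
}}

```text
time: 7.2
tcp_pos: [0.4779, 0.1411, 0.1105]
eef_rot: [3.141, 0.001, 0.461]
ft_force: [2.9, -3.4, -9.2]
grip_width: 0.0177
grasp_force: 40.0
```

Call:
{"fn": "jog_arm", "kwargs": {
  "commands": "0 0 0 0 0 -0.06 10;0 0 0 0 0 -0.11 10;0 0 0 0 0 -0.11 10;0 0 0 0 0 -0.11 10"
}}

```text
time: 7.6
tcp_pos: [0.4778, 0.1413, 0.1107]
eef_rot: [3.141, 0.002, 0.564]
ft_force: [2.8, -4.9, -8.5]
grip_width: 0.0179
grasp_force: 40.0
```

Yaw is 0.564 and the pull force is still there. Now lower.

Call:
{"fn": "jog_arm", "kwargs": {
  "commands": "0 0 3 0 0 0 10;0 0 6 0 0 0 10;0 0 9 0 0 0 10;0 0 12 0 0 0 10;0 0 12 0 0 0 10"
}}

```text
time: 8.1
tcp_pos: [0.478, 0.1413, 0.0998]
eef_rot: [3.14, 0.002, 0.564]
ft_force: [-3.2, -6.6, 5.4]
grip_width: 0.0179
grasp_force: 40.0
```

Call:
{"fn": "jog_arm", "kwargs": {
  "commands": "0 0 0 0 0 0 50;0 0 0 0 0 0 50;0 0 0 0 0 0 50;0 0 0 0 0 0 50;0 0 0 0 0 0 50"
}}

```text
time: 8.6
tcp_pos: [0.4781, 0.1429, 0.0993]
eef_rot: [-3.141, -0.0, 0.567]
ft_force: [0.4, -0.4, -0.1]
grip_width: 0.0468
grasp_force: 0.0
```

Call:
{"fn": "jog_arm", "kwargs": {
  "commands": "0 0 -20 0 0 0 50;0 0 -50 0 0 0 50;0 0 -80 0 0 0 50;0 0 -90 0 0 0 50;0 0 -90 0 0 0 50"
}}

```text
time: 9.1
tcp_pos: [0.4789, 0.1429, 0.1905]
eef_rot: [3.14, -0.002, 0.566]
ft_force: [0.3, 0.7, -0.6]
grip_width: 0.0496
grasp_force: 0.0
```

Run:
```python
from h import *
t=r.read_camera("top")["frame"];s=r.read_camera("side")["frame"]
f=lambda i:cv2.resize(i,None,fx=8,fy=8,interpolation=cv2.INTER_CUBIC)[:,:,::-1]
cv2.imwrite("pics/e.png",f(s[155:230,210:300]))
```

```text
(no output)
```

View pics/e.png

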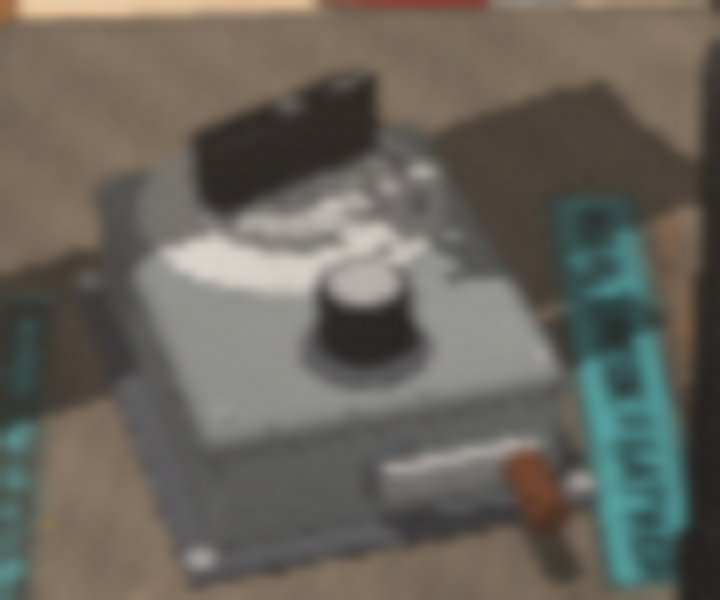

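The selector's axis dot is at (289,103), exactly where it was when it was down, and the nose points to the three pips. It is seated and the button is still up. I'll return to the button with closed fingers.

Call:
{"fn": "jog_arm", "kwargs": {
  "commands": "-35 91 0 0 0 0.69 0;-35 91 0 0 0 0.69 0;-35 91 0 0 0 0.69 0;-35 91 0 0 0 0.69 0;-35 91 0 0 0 0.69 0"
}}

```text
time: 9.7
tcp_pos: [0.4965, 0.0465, 0.1875]
eef_rot: [3.142, 0.003, -0.13]
ft_force: [-0.1, 0.3, 0.2]
grip_width: 0.0179
grasp_force: 0.0
```

Call:
{"fn": "jog_arm", "kwargs": {
  "commands": "0 0 0 0 0 0 0;0 0 10 0 0 0 0;0 0 30 0 0 0 0;0 0 60 0 0 0 0;0 0 70 0 0 0 0"
}}

```text
time: 10.2
tcp_pos: [0.4953, 0.0469, 0.1158]
eef_rot: [3.141, 0.005, -0.121]
ft_force: [-0.0, 0.9, -0.3]
grip_width: 0.0009
grasp_force: 0.0
```

Call:
{"fn": "jog_arm", "kwargs": {
  "commands": "3 0 5 0 0 0 0;3 0 10 0 0 0 0;3 0 15 0 0 0 0;3 0 20 0 0 0 0;3 0 25 0 0 0 0"
}}

```text
time: 10.7
tcp_pos: [0.5011, 0.0469, 0.0946]
eef_rot: [-3.141, -0.002, -0.123]
ft_force: [0.5, 0.3, 1.9]
grip_width: 0.0003
grasp_force: 1.3
```

Call:
{"fn": "jog_arm", "kwargs": {
  "commands": "0 0 3 0 0 0 0;0 0 5 0 0 0 0;0 0 6 0 0 0 0;0 0 6 0 0 0 0;0 0 6 0 0 0 0"
}}

```text
time: 11.2
tcp_pos: [0.5004, 0.0467, 0.0884]
eef_rot: [-3.142, -0.0, -0.123]
ft_force: [0.9, 0.1, 2.3]
grip_width: 0.0005
grasp_force: 1.1
```

Call:
{"fn": "jog_arm", "kwargs": {
  "commands": "0 0 2 0 0 0 0;0 0 3 0 0 0 0;0 0 4 0 0 0 0;0 0 4 0 0 0 0;0 0 4 0 0 0 0"
}}

```text
time: 11.7
tcp_pos: [0.5008, 0.0468, 0.0864]
eef_rot: [3.14, -0.001, -0.123]
ft_force: [-8.9, -2.5, 30.3]
grip_width: 0.0006
grasp_force: 15.3
```

At the stop. Release and raise.

Call:
{"fn": "jog_arm", "kwargs": {
  "commands": "0 0 -8 0 0 0 0;0 0 -25 0 0 0 0;0 0 -60 0 0 0 0;0 0 -100 0 0 0 0;0 0 -140 0 0 0 0"
}}

```text
time: 12.2
tcp_pos: [0.4993, 0.0466, 0.2251]
eef_rot: [3.141, 0.002, -0.123]
ft_force: [0.4, -0.8, 0.1]
grip_width: 0.0006
grasp_force: 0.0
```

Run:
```python
from h import *
s=r.read_camera("side")["frame"]
f=lambda i:cv2.resize(i,None,fx=8,fy=8,interpolation=cv2.INTER_CUBIC)[:,:,::-1]
cv2.imwrite("pics/g.png",f(s[155:230,210:300]))
```

```text
(no output)
```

View pics/g.png

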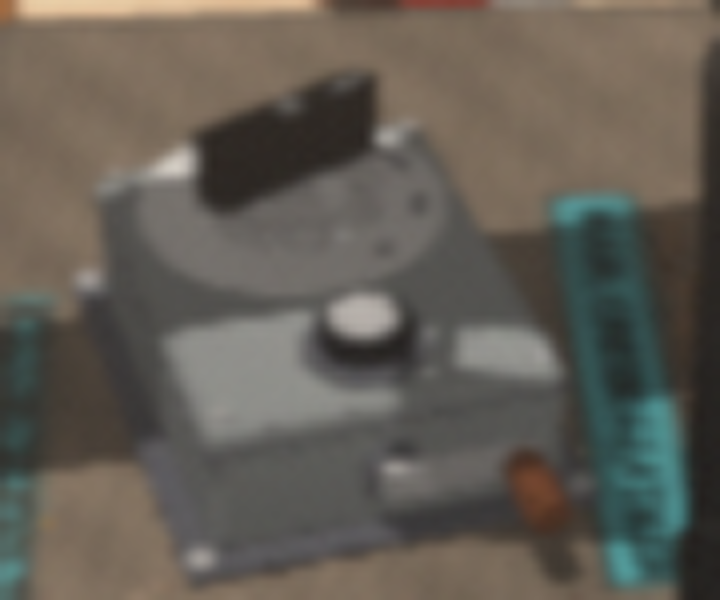

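The button top is back at (363,315), so it is locked down. The selector dot is still at (289,103), and the arm is clear of everything.

```bash
python3 -c "
from cell import r
print(r.close_job())"
```

```text
the job is handed in; nothing more can be done
None
```

The job is handed in at about 12 s of the 58 s limit, with no verdict returned: in the last side picture the selector is down in the three-pip notch, the clutch button is locked down, and the arm is clear.

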